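Put the battery on charge in the roll-top store

ROBOT

A 6-joint arm with a two-finger parallel gripper is mounted at the origin on the work surface. World frame = base frame: x ahead of the robot, y to its left, z up, the work surface at z = 0. Lengths are in m, angles in rad, forces in N, time in s.
With the tool pointing down it reaches from about 0.35 to 0.975 m from the base axis. Payload 4.9 kg.
Tool frame: the origin (TCP) lies at the very end of the fingers, on their centre line; the grasp point (between the pads) lies 19 mm behind it; z points along the fingers, y is the line along which they close (so a half turn about z gives the same grasp; the last joint's range is limited). The gripper opens to 85 mm and grips with 20 to 120 N. Pads are 22 mm wide; open, the fingers measure 114 mm over their backs; the gripper's body (76 mm by 85 mm) begins 54 mm behind the grasp point. The pads swing forward as they close: fully open they stand 13 mm farther back than shut.
Start: joints at [1.051, 0.053, 1.613, -0, 1.476, -0.119], TCP at [0.244, 0.575, 0.231] pointing down, gripper open.
Joint ranges: [-3.01, 3.01], [-1.01, 2.22], [0.06, 2.58], [-1.02, 4.17], [0.09, 2.62], [-3.14, 3.14]. Speed limits (rad/s): [2.57, 2.57, 3.14, 3.14, 3.14, 3.14].

INTERFACE

Orientations are given as a rotation vector (axis times angle).
In Python, from station import * gives the robot as it stands.
- The arm moves only by the shell command python3 -m crank 'ROWS' [OPENING] [FORCE]. ROWS is JSON, a list of rows, each an object with "offset": the shift along the tool's x, y, z in m, a list of three; "twist": the turn, a rotation vector about the tool's x, y, z in degrees, a list of three. In form: [{"offset": [x, y, z], "twist": [rx, ry, rz]}, ...]. A call has 1 to 20 rows; each row is the pose to reach, as a shift and turn from the pose commanded when the call began, along the tool's axes at that moment; what a row does not reach only later rows make up. A row lasts 1/8 s, in which the tool goes at most 62.5 mm and 10.7 degrees, less where a joint would pass 70% of its speed; a pose out of reach is approached as far as the arm can. A call with a gripper value outside its range is refused whole. OPENING is the opening, from 0 (shut) to 1 (fully open), set as the call begins (- or left out, the last holds). The fingers move at their own pace and stop on an object; FORCE is the grip in N (left out, the last holds). Time passes only in rows, so rows that repeat a pose let the fingers close. It gives the time, the measured TCP pose, the force, the opening and the grip force at its end, in the units of the state.
- get_obs(): the state, without advancing time (a new reading comes with each control period).
- get_image(name): name is "scene" or "top"; returns the picture (420x560x3 uint8, red, green, blue); there is no depth.
- get_calibration(name): a dict with "intrinsics" (3x3 intrinsics, pixels), "world_from_camera" (4x4, takes a point from camera to world coordinates). Camera axes: x right, y up, looking along -z (the intrinsics and any distortion apply to the point x, -y, -z); pixel columns grow to the right and rows downward; lengths in m; the calibration is good to about 2 mm. A picture is of the moment at which its call begins. get_calibration takes no time and is no camera call.
- finish_job(): hands the job in; it is judged then, once.
Trained networks look in the newest picture that a camera, given by its name, has taken for a name from the list of things; names that differ only in an ending like _2 or _b are one class to them, and where a whole thing is asked for, a point or a joint stands for the part that bears it (a point fixed in the world has none). Each returns a list of dicts, best first, with "confidence" (0 to 1); they miss things now and then, are a little off and sometimes report something else, mostly with a low value. They report only what shows in the picture. A call takes as long as a camera call. They do not tell look-alikes from the thing itself.
- cut_out(query, camera): "region" (420x560 bool, what is visible of it) and "rect" ([centre column, centre row, width, height] in pixels, round what is visible of it).
The state is a dict: "t": time; "q": joint angles; "dq": joint speeds; "effort": joint torques, N m; "tool_pos": TCP position; "tool_rot": TCP orientation; "contact_force": force on the tool from outside, world axes, zero at the start; "wrist_torque": the same for the moment, N m; "opening": finger opening in m; "grip_force": force on a finger pad.
Only numpy, scipy, OpenCV 4.12 (cv2) and the standard library are available. Lean on these libraries where they do the work, as an engineer would, in place of code of your own. Each camera call takes 0.05 s, during which the arm holds its last target. There are 200 camera calls.

TASK

Roll the tambour door of the red bench store all the way up by its yellow grip, set the orange battery pack upright on the charging pad inside, centred on the pad and lengthwise along it (either end first), then let go of it and roll the door fully down onto its sill again. Leave the blue-banded can, the steel bearing ring and the screwdriver where they are.

Things in the scene. Friction and masses are not known exactly. Their poses are not given: they have to be found in the camera images.
- tambour (a joint): Angle of the segmented tambour door about track_axis (rad): 0 = fully down (closed), 1.25 = upper stop (fully open); it grows as the grip goes up and back over the top. A curved curtain of crosswise slats, outer surface 169 mm from the axis. Track friction holds it where it is left; moving it takes about 3 to 7 N at the grip.
- grip (a point): Centre of the door's yellow grip: a cylinder 26 mm in diameter, 40 mm long, along the store's y, 36 mm out from the slats on a thin stem. Pinch it on its two flat ends (across y), so that it can turn between the fingers; both ends are free. At joint value q it is, in the store frame, at x = -0.205 cos(q + 0.14), y = 0, z = 0.030 + 0.205 sin(q + 0.14).
- track_axis (a point): Centre of curvature of the door and its track, at the middle of the store's width: 30 mm above the bench, in the store frame (0, 0, 0.030). The axis runs along the store's y.
- store: Fixed roll-top store, its door facing its -x: red base 370 (x) by 372 (y) by 15 mm, clear half-disc sides (inner width 340, radius 180), clear rear hood, 216 mm tall. Origin: centre of its underside, z up. Sill at the front, top 29 mm above the bench. The raised door and grip overhang the pad: reach in from the front, tilted 25 to 50 degrees, fingers pointing down and to the store's +x.
- pad_top (a point): Centre of the top face of the fixed black charging pad with a green outline, 104 (x, its length) by 70 (y) by 8 mm, lying on the store's inner floor, about 50 mm in front of the track axis. Its top is 23 mm above the bench. Its axes are parallel to the store's, within 0.1 rad.
- battery_center (a point): Centre of the battery pack, 28 mm above its underside. Orange block 84 long (x) by 46 wide (y) by 44 tall with a black 66 by 36 by 12 mm rail on top (56 mm tall overall), 0.27 to 0.5 kg, standing upright on the bench at the right of the store; z up. Grasp it across its 46 mm width. The pack's long axis is its x.
- battery: The same battery pack; origin at the centre of its underside.
- can: Bystander: steel can with a blue band, 62 mm in diameter, 120 mm tall; origin at the centre of its underside. It may stand where the battery stands in other starts.
- bearing: Bystander: steel bearing ring lying flat, 84 mm in diameter, 22 mm tall, with a 40 mm bore; origin at the centre of its underside.
- screwdriver: Bystander: red-handled screwdriver lying on the bench along its x, about 200 mm long.
Not all that is in view belongs to the job. Of the things like the battery, leave any that is purple or turquoise; of the rest the larger one is meant.

How it is judged:
On the way, in this order (a step that is already met when the one before it is completed fails the run):
1. the tambour door is rolled up (joint above 1.1 rad) (value of joint tambour above 1.1 rad), for 0.2 s.
2. the battery stands on the pad, released, with the door still up (x of battery_center in the frame of pad_top between -0.02 and 0.02 m and y of battery_center in the frame of pad_top between -0.018 and 0.018 m and z of battery_center in the frame of pad_top between 0.022 and 0.033 m and angle between battery_center's own z axis and vertical below 0.1 rad and angle between the x axis of battery_center and the x axis of pad_top, either way round below 0.3 rad and linear speed of battery below 0.02 m/s and value of joint tambour above 1 rad and contact force between battery and the fingers below 0.1 N), for 0.3 s.
At the end, for the whole second after the job is handed in: The battery stands upright (within 0.1 rad) and at rest on the pad, its centre within 20 mm lengthwise and 18 mm sideways of the pad's centre, its length within 0.3 rad of the pad's; the tambour door is fully down (joint below 0.08 rad) (x of battery_center in the frame of pad_top between -0.02 and 0.02 m and y of battery_center in the frame of pad_top between -0.018 and 0.018 m and z of battery_center in the frame of pad_top between 0.022 and 0.033 m and angle between battery_center's own z axis and vertical below 0.1 rad and angle between the x axis of battery_center and the x axis of pad_top, either way round below 0.3 rad and linear speed of battery below 0.02 m/s and value of joint tambour below 0.08 rad); the robot touches nothing.
It fails at once if the can is moved more than 30 mm or tipped (distance of can from where it was at the start of the episode above 0.03 m or angle between can's own z axis and vertical above 0.4 rad).
It fails at once if the bearing is moved more than 30 mm or tipped (distance of bearing from where it was at the start of the episode above 0.03 m or angle between bearing's own z axis and vertical above 0.4 rad).
It fails at once if the screwdriver is moved more than 30 mm or tipped (distance of screwdriver from where it was at the start of the episode above 0.03 m).
It also fails if it takes over 72 s, if anything falls off the work surface, if the arm or the gripper's body presses on something with over 40 N, if the wrist force passes 120 N, or if a joint passes its speed limit or range.

## Working session

There is one attempt and no reset: what is moved stays moved. The work goes in short steps, Python scripts to look and compute and a shell command to move; the robot and the scene stay as the last step left them, time stands still between calls to the robot, and variables do not carry over. Pictures are saved under pics/ and viewed, at most 10 in all, crops included, and the job is handed in when it is done.

```bash
mkdir -p pics; ls
cat > h.py <<'E'
from station import *
import numpy as np, cv2
from scipy.spatial.transform import Rotation as R
def save(n,img): cv2.imwrite(f'pics/{n}.png',np.ascontiguousarray(img[...,::-1]))
def ray(cam,u,v):
    c=get_calibration(cam);K=np.array(c['intrinsics']);T=np.array(c['world_from_camera'])
    d=np.linalg.inv(K)@[u,v,1]; d=T[:3,:3]@[d[0],-d[1],-d[2]]
    return T[:3,3],d
def at_z(cam,u,v,z):
    o,d=ray(cam,u,v); return o+d*(z-o[2])/d[2]
def proj(cam,p):
    c=get_calibration(cam);K=np.array(c['intrinsics']);T=np.linalg.inv(np.array(c['world_from_camera']))
    q=T[:3,:3]@np.array(p)+T[:3,3]; w=K@[q[0],-q[1],-q[2]]; return w[:2]/w[2]
E
python3 - <<'E'
from h import *
a=get_image('scene');b=get_image('top')
save('s0',a);save('t0',b)
print(get_calibration('scene').keys())
for n in ['battery','grip','store','can','bearing','screwdriver','pad_top']:
  for c in ['scene','top']:
    for r in cut_out(n,c)[:3]: print(n,c,np.round(r['rect'],1),round(r['confidence'],2))
print(get_obs())
E
```

```text
pics
dict_keys(['intrinsics', 'world_from_camera'])
battery scene [240.4 162.1  21.   23.1] 0.8
battery scene [208.  113.1  17.2  36.7] 0.73
battery scene [251.1 127.1  29.9  34.4] 0.68
battery top [416.4 152.8  33.7  25.8] 0.88
battery top [361.1 191.2  27.1  21.4] 0.85
battery top [402.  200.8  40.3  33.9] 0.79
grip scene [257.1 300.8 149.9 144.8] 0.71
grip top [195.3 200.5 124.2 147.2] 0.98
can scene [303.  112.8  20.3  35.8] 0.67
can top [418.5 258.1  34.7  25.9] 0.97
can top [400.4 200.8  42.6  33.7] 0.3
bearing scene [334.1 362.   33.2  35.6] 0.78
bearing top [148.2 282.1  34.2  34.9] 0.84
bearing top [198.4 201.6 119.5 157.1] 0.25
screwdriver scene [328.9 176.1  59.3  15. ] 0.58
screwdriver top [342.2 282.9  23.5  77.5] 0.95
pad_top top [197.8 201.1 118.2 149.1] 0.29
{'t': 0.8, 'q': array([ 1.05096338e+00,  5.26741544e-02,  1.61286630e+00,  2.26676261e-06,
        1.47600243e+00, -1.18999279e-01]), 'dq': array([-5.19390087e-04,  7.73849546e-04,  1.09319886e-03,  3.21581090e-04,
        1.45660916e-03,  9.38812405e-05]), 'effort': array([-4.38785059e-05, -3.93638778e+01, -3.70438385e+01,  4.22667767e-05,
        3.66532140e-05,  7.22574725e-06]), 'tool_pos': array([0.24386254, 0.57545646, 0.23133977]), 'tool_rot': array([6.25419116e-01, 3.07869625e+00, 7.53443789e-05]), 'contact_force': array([-1.08271537, -0.28368947,  0.83225101]), 'wrist_torque': array([-0.00643989, -0.01446795, -0.00760621]), 'grip_force': 0.0, 'opening': 0.08518209745353235}
```

Run:
```python
import cv2,numpy as np
a=cv2.imread('pics/s0.png');b=cv2.imread('pics/t0.png')
cv2.imwrite('pics/a1.png',cv2.resize(b,(800,600),interpolation=cv2.INTER_CUBIC))
cv2.imwrite('pics/a2.png',cv2.resize(a,(800,600),interpolation=cv2.INTER_CUBIC))
c=b[130:230,320:450]
cv2.imwrite('pics/a3.png',cv2.resize(c,None,fx=6,fy=6,interpolation=cv2.INTER_CUBIC)[:600,:780])
```

```text
(no output)
```

View pics/a1.png

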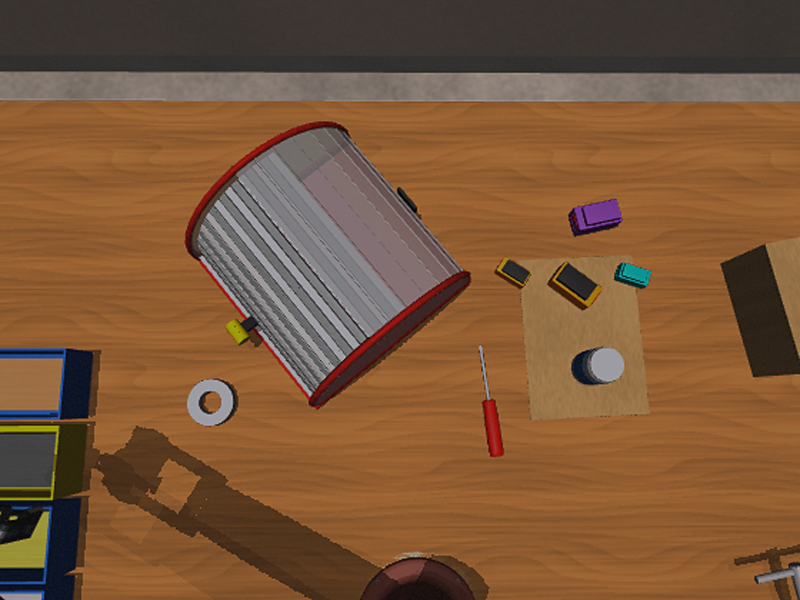

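View pics/a2.png

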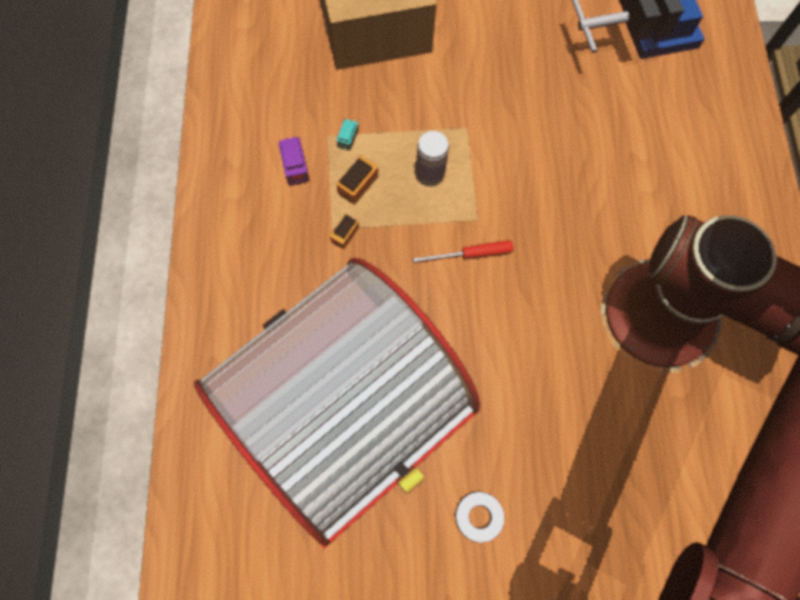

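View pics/a3.png

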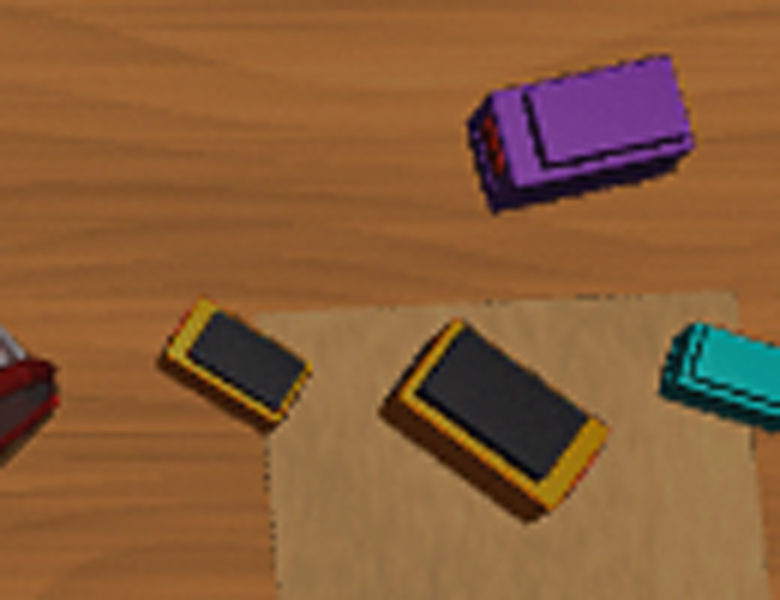

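Candidates (top, 560x420 px): large orange (402,201), small orange (361,191), purple (416,153) and turquoise (443,192). The large orange one is meant: purple and turquoise are excluded, and it is the larger of the two left. The crop confirms it. The can is at (420,257), the grip at (167,231) and the ring at (148,282). Next I measure the store and battery.

```bash
cat > fit.py <<'E'
from h import *
from scipy.optimize import minimize
def hull(img_shape,pts,cam):
    uv=np.array([proj(cam,p) for p in pts],np.float32)
    m=np.zeros((420,560),np.uint8); cv2.fillConvexPoly(m,np.round(cv2.convexHull(uv)*16).astype(np.int32),1,shift=4); return m>0
def place(P,x):
    c,s=np.cos(x[2]),np.sin(x[2]); return np.c_[P[:,0]*c-P[:,1]*s+x[0],P[:,0]*s+P[:,1]*c+x[1],P[:,2]]
def box(lx,ly,z0,z1): return np.array([[a*lx/2,b*ly/2,z] for a in(-1,1) for b in(-1,1) for z in(z0,z1)])
def fit(P,masks,x0):
    def f(x):
        return sum(1-(hull(0,place(P,x),c)&m).sum()/(hull(0,place(P,x),c)|m).sum() for c,m in masks.items())
    best=minimize(f,x0,method='Nelder-Mead',options=dict(initial_simplex=[x0,x0+np.array([.02,0,0]),x0+np.array([0,.02,0]),x0+np.array([0,0,.15])],xatol=1e-4,fatol=1e-5))
    return best.x,best.fun
E
cat > m1.py <<'E'
from fit import *
im={'scene':cv2.imread('pics/s0.png'),'top':cv2.imread('pics/t0.png')}
hsv={c:cv2.cvtColor(i,cv2.COLOR_BGR2HSV).astype(int) for c,i in im.items()}
def sel(c,cond,roi):
    m=np.zeros((420,560),bool);y0,y1,x0,x1=roi;m[y0:y1,x0:x1]=cond[y0:y1,x0:x1];return m
# grip yellow
zg=.03+.205*np.sin(.14)
for c,roi in {'top':(215,250,150,185),'scene':(320,350,275,300)}.items():
    h=hsv[c];m=sel(c,(h[...,0]>23)&(h[...,0]<35)&(h[...,1]>150)&(h[...,2]>70),roi)
    v,u=np.nonzero(m);print('grip',c,m.sum(),u.mean(),v.mean(),at_z(c,u.mean(),v.mean(),zg))
# store
mk={}
for c,roi in {'top':(75,295,125,335),'scene':(170,385,130,340)}.items():
    h=hsv[c];m=sel(c,((h[...,0]<5)|(h[...,0]>174))&(h[...,1]>150)&(h[...,2]>50),roi)
    n,l,st,_=cv2.connectedComponentsWithStats(m.astype(np.uint8))
    k=np.isin(l,[i for i in range(1,n) if st[i,4]>25])
    pts=np.argwhere(k)[:,::-1].astype(np.int32);H=cv2.convexHull(pts)
    z=np.zeros((420,560),np.uint8);cv2.fillConvexPoly(z,H,1);mk[c]=z>0;print(c,k.sum(),cv2.boundingRect(H))
th=np.linspace(0,np.pi,25)
P=np.vstack([box(.37,.372,0,.015)]+[np.c_[.18*np.cos(th),np.full(25,y),.03+.18*np.sin(th)] for y in(-.186,.186)])
o=at_z('top',232,185,.1)
for c in ('top','scene',None):
    x,fv=fit(P,mk if c is None else {c:mk[c]},np.array([o[0],o[1],-.65]));print('store',c,x,fv,place(np.array([[-.205*np.cos(.14),0,zg]]),x))
    if c is None: xs=x
np.save('store.npy',xs)
# battery
P=np.vstack([box(.084,.046,0,.044),box(.066,.036,.044,.056)])
mk={}
for c in('top','scene'):
    rs=cut_out('battery',c);u,v=(402,201) if c=='top' else (251,126)
    r=[r for r in rs if abs(r['rect'][0]-u)+abs(r['rect'][1]-v)<8][0];mk[c]=np.array(r['region'])
o=at_z('top',402,201,.03)
for c in('top','scene',None):
  for y in(-.5,-.9):
    print('bat',c,*fit(P,mk if c is None else {c:mk[c]},np.array([o[0],o[1],y])))
print('can',at_z('top',423,255,.12),'ring',at_z('top',148,282,.02),'sd',at_z('top',342,283,.01))
print('small',at_z('top',361,191,.03),'turq',at_z('top',443,192,.03))
E
python3 m1.py
```

```text
grip top 150 165.48 231.46666666666667 [0.50289635 0.31917819 0.05860634]
grip scene 106 287.49056603773585 335.9433962264151 [0.49694226 0.31156501 0.05860634]
top 1805 (130, 85, 200, 201)
scene 1250 (137, 171, 203, 208)Traceback (most recent call last):
  File "m1.py", line 23, in <module>
    x,fv=fit(P,mk if c is None else {c:mk[c]},np.array([o[0],o[1],-.65]));print('store',c,x,fv,place(np.array([[-.205*np.cos(.14),0,zg]]),x))
         ~~~^^^^^^^^^^^^^^^^^^^^^^^^^^^^^^^^^^^^^^^^^^^^^^^^^^^^^^^^^^^^^
  File "fit.py", line 12, in fit
    best=minimize(f,x0,method='Nelder-Mead',options=dict(initial_simplex=[x0,x0+np.array([.02,0,0]),x0+np.array([0,.02,0]),x0+np.array([0,0,.15])],xatol=1e-4,fatol=1e-5))
    res = _minimize_neldermead(fun, x0, args, callback, bounds=bounds,
                               **options)
    fxe = func(xe)
    fx = function(np.copy(x), *(wrapper_args + args))
  File "fit.py", line 11, in f
    return sum(1-(hull(0,place(P,x),c)&m).sum()/(hull(0,place(P,x),c)|m).sum() for c,m in masks.items())
  File "fit.py", line 11, in <genexpr>
    return sum(1-(hull(0,place(P,x),c)&m).sum()/(hull(0,place(P,x),c)|m).sum() for c,m in masks.items())
                                                 ~~~~^^^^^^^^^^^^^^^^
  File "fit.py", line 4, in hull
    uv=np.array([proj(cam,p) for p in pts],np.float32)
                 ~~~~^^^^^^^
  File "h.py", line 12, in proj
    c=get_calibration(cam);K=np.array(c['intrinsics']);T=np.linalg.inv(np.array(c['world_from_camera']))
ValueError: time passes only in moves, steps and waits
```

```bash
python3 - <<'E'
s=open('h.py').read()
s=s.replace("def ray","import functools\n@functools.lru_cache(None)\ndef cal(n): return get_calibration(n)\ndef ray").replace("c=get_calibration(cam)","c=cal(cam)")
open('h.py','w').write(s)
E
python3 m1.py
```

```text
grip top 150 165.48 231.46666666666667 [0.50289635 0.31917819 0.05860634]
grip scene 106 287.49056603773585 335.9433962264151 [0.49694226 0.31156501 0.05860634]
top 1805 (130, 85, 200, 201)
scene 1250 (137, 171, 203, 208)
store top [ 0.62593314  0.15664547 -0.87255666] 0.023836062762582544 [[0.49543415 0.31213402 0.05860634]]
store scene [ 0.61960629  0.15503015 -0.87668629] 0.13838060384263495 [[0.48975051 0.31105629 0.05860634]]
store None [ 0.62330616  0.15579005 -0.87322278] 0.17643411565492106 [[0.49291077 0.31136549 0.05860634]]
bat top [ 0.59083984 -0.29210281  0.87562099] 0.0712401055408971
bat top [ 0.5914066  -0.29275288  0.90090281] 0.07963446475195823
bat scene [ 0.58930339 -0.28776397  0.95241512] 0.0943683409436834
bat scene [ 0.59809136 -0.30113067 -0.7063002 ] 0.4869976359338062
bat None [ 0.59026542 -0.29144539  0.87291083] 0.19029069313120262
bat None [ 0.59044466 -0.29190226  0.86544196] 0.19155280278815268
can [ 0.43978799 -0.31133955  0.12      ] ring [0.37673971 0.36895386 0.02      ] sd [ 0.3737035  -0.13123362  0.01      ]
small [ 0.61377294 -0.18384487  0.03      ] turq [ 0.61125548 -0.4012635   0.03      ]
```

```bash
cat > plan.py <<'E'
from h import *
S=np.array([.6255,.1564]);yaw=-.8735
xs=np.array([np.cos(yaw),np.sin(yaw),0]);ys=np.array([-np.sin(yaw),np.cos(yaw),0]);zw=np.array([0,0,1.])
def W(x,y,z): return np.r_[S,0]+x*xs+y*ys+z*zw
def Rt(tilt,sg=1,fx=xs):
    a=np.deg2rad(tilt);fy=np.cross(zw,fx);z=np.sin(a)*fx-np.cos(a)*zw;y=sg*fy;return R.from_matrix(np.c_[np.cross(y,z),y,z])
def grip(q): return W(-.205*np.cos(q+.14),0,.03+.205*np.sin(q+.14))
def cur(): o=get_obs();return np.array(o['tool_pos']),R.from_rotvec(o['tool_rot'])
def rel(p,r,goals):
    for gp,gr in goals:
        print(np.round(r.inv().apply(gp-p),3).tolist(),np.round((r.inv()*gr).as_rotvec(degrees=True),1).tolist())
def inst(p):  # world->store
    d=np.asarray(p)-np.r_[S,0];return np.array([d@xs,d@ys,d[2]])
E
python3 - <<'E'
from plan import *
p,r=cur();print(r.as_matrix().round(2).tolist())
for sg in(1,-1):
    g=Rt(35,sg);z=g.as_matrix()[:,2]
    rel(p,r,[(grip(0)-.08*z,g),(grip(0)+.021*z,g)])
E
```

```text
[[-0.92, 0.39, 0.0], [0.39, 0.92, 0.0], [0.0, 0.0, -1.0]]
[-0.293, -0.124, 0.107] [8.3, -34.3, 26.2]
[-0.345, -0.15, 0.19] [8.3, -34.3, 26.2]
[-0.293, -0.124, 0.107] [46.2, 11.1, -146.7]
[-0.345, -0.15, 0.19] [46.2, 11.1, -146.7]
```

```bash
P='{"offset":[-0.293,-0.124,0.107],"twist":[8.3,-34.3,26.2]}'; python3 -m crank '[{"offset":[-0.06,-0.025,0.0],"twist":[1.7,-6.9,5.2]},{"offset":[-0.11,-0.05,0.02],"twist":[3.3,-13.7,10.5]},{"offset":[-0.16,-0.07,0.05],"twist":[5,-20.6,15.7]},{"offset":[-0.21,-0.09,0.07],"twist":[6.6,-27.4,21]},{"offset":[-0.26,-0.11,0.09],"twist":[8.3,-34.3,26.2]},{"offset":[-0.293,-0.124,0.107],"twist":[8.3,-34.3,26.2]},{"offset":[-0.293,-0.124,0.107],"twist":[8.3,-34.3,26.2]},{"offset":[-0.293,-0.124,0.107],"twist":[8.3,-34.3,26.2]},{"offset":[-0.293,-0.124,0.107],"twist":[8.3,-34.3,26.2]}]' 1
python3 - <<'E'
from plan import *
p,r=cur();g=Rt(35);z=g.as_matrix()[:,2];print(p,inst(p))
rel(p,r,[(grip(0)-.08*z,g),(grip(0)+.021*z,g)])
im=get_image('scene');save('s1',cv2.resize(im[290:400,220:360],None,fx=5,fy=5,interpolation=cv2.INTER_CUBIC))
E
```

```text
t: 2.02
tool_pos: [0.4652, 0.3482, 0.1256]
tool_rot: [1.085, 2.327, -0.34]
contact_force: [0.8, -0.5, 1.1]
opening: 0.0854
grip_force: 0.0
[0.46524651 0.34823746 0.12556103] [-0.24996535  0.00034064  0.12556103]
[-0.0, -0.0, 0.002] [0.1, -0.1, 0.0]
[-0.0, -0.001, 0.103] [0.1, -0.1, 0.0]
```

View pics/s1.png

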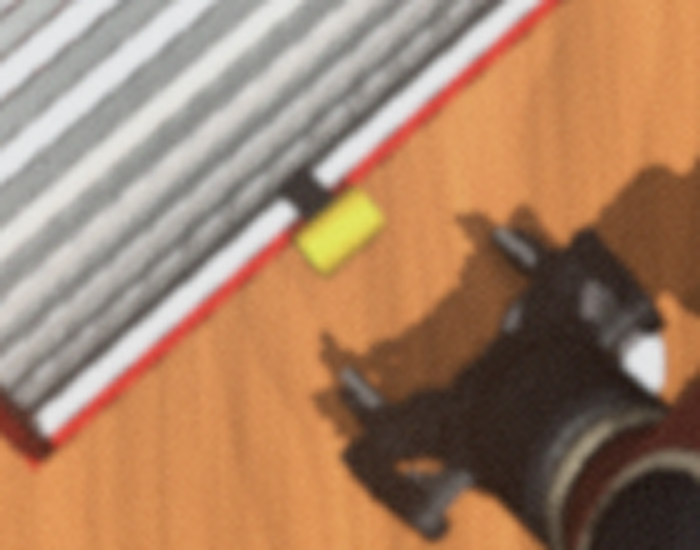

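The open fingers (crop ~(515,245) and (360,385)) straddle the approach line to the yellow grip at (340,230). Advancing and pinching.

```bash
python3 -m crank '[{"offset":[0,0,0.04],"twist":[0,0,0]},{"offset":[0,0,0.08],"twist":[0,0,0]},{"offset":[0,0,0.103],"twist":[0,0,0]},{"offset":[0,0,0.103],"twist":[0,0,0]},{"offset":[0,0,0.103],"twist":[0,0,0]}]' 1
python3 -m crank '[{"offset":[0,0,0],"twist":[0,0,0]},{"offset":[0,0,0],"twist":[0,0,0]},{"offset":[0,0,0],"twist":[0,0,0]},{"offset":[0,0,0],"twist":[0,0,0]},{"offset":[0,0,0],"twist":[0,0,0]},{"offset":[0,0,0],"twist":[0,0,0]}]' 0 30
python3 - <<'E'
from plan import *
p,r=cur();print(inst(p))
g=Rt(35);d=p-grip(0)
rel(p,r,[(grip(q)+d,r) for q in np.linspace(0,1.25,19)[1:]])
E
```

```text
t: 2.7
tool_pos: [0.5035, 0.3029, 0.0413]
tool_rot: [1.085, 2.326, -0.34]
contact_force: [-0.7, -0.0, -0.0]
opening: 0.0853
grip_force: 0.0
t: 3.45
tool_pos: [0.5055, 0.305, 0.0416]
tool_rot: [1.083, 2.327, -0.33]
contact_force: [6.5, 8.6, -2.6]
opening: 0.0395
grip_force: 32.1
[-0.1909116   0.00343333  0.04158968]
[-0.01, 0.0, -0.01] [0.0, 0.0, 0.0]
[-0.021, 0.0, -0.019] [0.0, 0.0, 0.0]
[-0.032, 0.0, -0.028] [0.0, 0.0, 0.0]
[-0.044, 0.0, -0.036] [0.0, 0.0, 0.0]
[-0.056, 0.0, -0.043] [0.0, 0.0, 0.0]
[-0.069, 0.0, -0.049] [0.0, 0.0, 0.0]
[-0.083, 0.001, -0.054] [0.0, 0.0, 0.0]
[-0.096, 0.001, -0.058] [0.0, 0.0, 0.0]
[-0.11, 0.001, -0.061] [0.0, 0.0, 0.0]
[-0.124, 0.001, -0.064] [0.0, 0.0, 0.0]
[-0.138, 0.001, -0.065] [0.0, 0.0, 0.0]
[-0.152, 0.001, -0.065] [0.0, 0.0, 0.0]
[-0.167, 0.001, -0.065] [0.0, 0.0, 0.0]
[-0.181, 0.001, -0.063] [0.0, 0.0, 0.0]
[-0.195, 0.001, -0.061] [0.0, 0.0, 0.0]
[-0.209, 0.001, -0.057] [0.0, 0.0, 0.0]
[-0.222, 0.001, -0.052] [0.0, 0.0, 0.0]
[-0.235, 0.0, -0.047] [0.0, 0.0, 0.0]
```

```bash
python3 -m crank '[{"offset":[-0.01,0.003,-0.01],"twist":[0,0,0]},{"offset":[-0.021,0.005,-0.019],"twist":[0,0,0]},{"offset":[-0.032,0.005,-0.028],"twist":[0,0,0]},{"offset":[-0.044,0.005,-0.036],"twist":[0,0,0]},{"offset":[-0.056,0.005,-0.043],"twist":[0,0,0]},{"offset":[-0.069,0.005,-0.049],"twist":[0,0,0]},{"offset":[-0.083,0.005,-0.054],"twist":[0,0,0]},{"offset":[-0.096,0.005,-0.058],"twist":[0,0,0]},{"offset":[-0.11,0.005,-0.061],"twist":[0,0,0]},{"offset":[-0.11,0.005,-0.061],"twist":[0,0,0]}]'
python3 - <<'E'
from plan import *
p,r=cur();a=p-.021*r.as_matrix()[:,2];i=inst(a);print(i,np.arctan2(i[2]-.03,-i[0])-.14,np.hypot(i[0],i[2]-.03),get_obs()['opening'])
E
```

```text
t: 4.7
tool_pos: [0.5423, 0.2601, 0.1543]
tool_rot: [1.088, 2.324, -0.35]
contact_force: [-4.2, -9.1, -2.6]
opening: 0.0393
grip_force: 34.3
[-0.14504272  0.0029517   0.1715214 ] 0.6331107132756674 0.20264672889780452 0.039311323504018815
```

```bash
python3 -m crank '[{"offset":[-0.014,-0.002,-0.003],"twist":[0,0,0]},{"offset":[-0.028,-0.002,-0.004],"twist":[0,0,0]},{"offset":[-0.042,-0.002,-0.004],"twist":[0,0,0]},{"offset":[-0.057,-0.002,-0.004],"twist":[0,0,0]},{"offset":[-0.071,-0.002,-0.002],"twist":[0,0,0]},{"offset":[-0.085,-0.002,0.0],"twist":[0,0,0]},{"offset":[-0.099,-0.002,0.004],"twist":[0,0,0]},{"offset":[-0.112,-0.002,0.009],"twist":[0,0,0]},{"offset":[-0.125,-0.002,0.014],"twist":[0,0,0]},{"offset":[-0.125,-0.002,0.014],"twist":[0,0,0]},{"offset":[-0.125,-0.002,0.014],"twist":[0,0,0]}]'
python3 - <<'E'
from plan import *
p,r=cur();a=p-.021*r.as_matrix()[:,2];i=inst(a);print(i,np.arctan2(i[2]-.03,-i[0])-.14,np.hypot(i[0],i[2]-.03),get_obs()['opening'])
E
```

```text
t: 6.08
tool_pos: [0.6079, 0.1812, 0.2123]
tool_rot: [1.092, 2.337, -0.338]
contact_force: [-26.1, 19.6, 3.1]
opening: 0.0393
grip_force: 41.0
[-0.04212175  0.00244032  0.22965514] 1.2228728864208511 0.20405003501904403 0.03926084481490646
```

```bash
python3 -m crank '[{"offset":[0.005,0,0],"twist":[0,0,0]},{"offset":[0.005,0,0],"twist":[0,0,0]},{"offset":[0.005,0,0],"twist":[0,0,0]},{"offset":[0.005,0,0],"twist":[0,0,0]},{"offset":[0.005,0,0],"twist":[0,0,0]},{"offset":[0.005,0,-0.05],"twist":[0,0,0]},{"offset":[0.005,0,-0.11],"twist":[0,0,0]},{"offset":[0.005,0,-0.17],"twist":[0,0,0]},{"offset":[0.005,0,-0.21],"twist":[0,0,0]},{"offset":[0.005,0,-0.21],"twist":[0,0,0]}]' 1
python3 - <<'E'
from plan import *
a=get_image('scene');b=get_image('top');save('s2',a);save('t2',b)
c=np.vstack([cv2.resize(b[80:290,120:340],(420,400)),]);d=cv2.resize(a[165:385,130:345],(380,400))
save('c2',np.hstack([cv2.resize(b[80:290,120:340],(400,400),interpolation=cv2.INTER_CUBIC),cv2.resize(a[165:385,130:345],(400,400),interpolation=cv2.INTER_CUBIC)]))
for cam in('scene','top'):
  for r in cut_out('pad_top',cam)[:3]: print(cam,r['rect'],r['confidence'])
p,r=cur();print(p,inst(p))
E
```

```text
t: 7.32
tool_pos: [0.5324, 0.2739, 0.3869]
tool_rot: [1.084, 2.324, -0.334]
contact_force: [-0.3, -0.3, -1.3]
opening: 0.085
grip_force: 0.0
scene [256.6, 289.9, 32.0, 37.2] 0.96
top [213.3, 206.9, 31.0, 27.9] 0.72
[0.53195384 0.27138098 0.37980501] [-0.14821268  0.00212402  0.37980501]
```

View pics/c2.png

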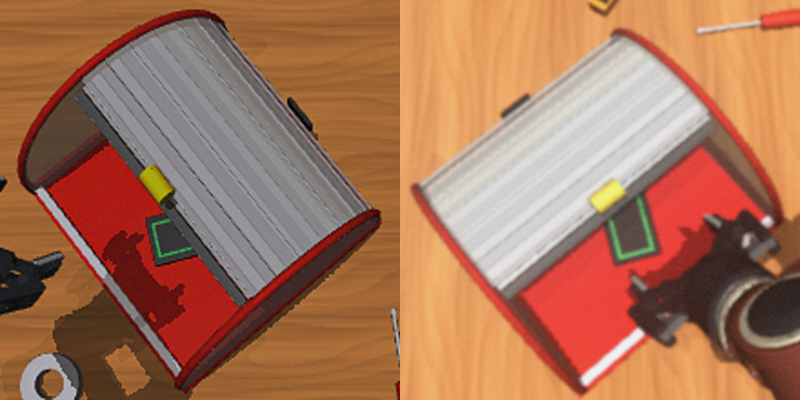

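The door is up and the pad shows under it (orig px: scene ~(256,290), top ~(213,207)), slightly to the store's -y. I rectify both views onto the pad plane to measure it.

Run:
```python
from plan import *
out=[]
for cam,f in(('scene','s2'),('top','t2')):
    im=cv2.imread(f'pics/{f}.png')[...,::-1]
    # store x -0.16..0.04 (rows), y -0.09..0.06 cols ; 3px/mm
    st=[(-.14,-.08),(-.14,.08),(.02,.08),(.02,-.08)]
    src=np.float32([proj(cam,W(x,y,.023)) for x,y in st]);dst=np.float32([((y+.08)*2500,(x+.14)*2500) for x,y in st])
    o=cv2.warpPerspective(np.ascontiguousarray(im),cv2.getPerspectiveTransform(src,dst),(400,400),flags=cv2.INTER_CUBIC)
    out.append(o)
save('rect',np.hstack(out))
```

```text
(no output)
```

View pics/rect.png

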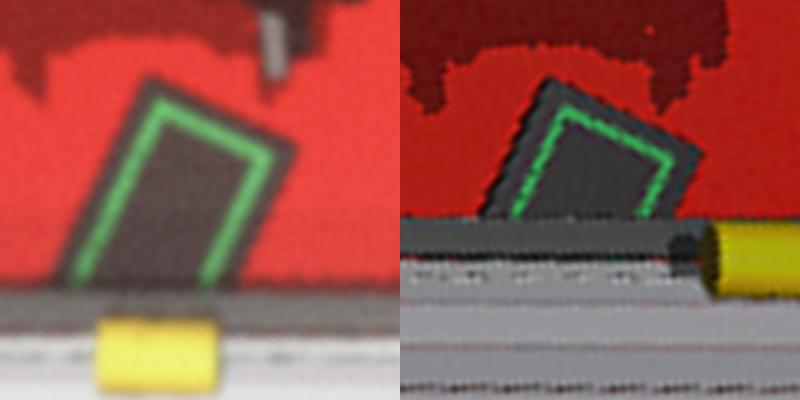

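The pad is visibly about 0.42 rad off the store's axes, not within 0.1 rad as stated, and both views agree. Its front corners are at (150,75)/(297,148) in the left panel, 66 mm apart, which fits its 70 mm width. Its centre comes out at store (-0.048, -0.012), which matches the description, so I'll align to what the pictures show. Now for the battery.

```bash
cat >> plan.py <<'E'
def dirv(a): return np.array([np.cos(a),np.sin(a),0])
GB=Rt(38,1,dirv(.88-np.pi)); GP=Rt(38,1,dirv(yaw-.42))
def tcp(G,p,d=.021): return np.asarray(p)+d*G.as_matrix()[:,2]
BAT=np.array([.5905,-.292,.033])
E
python3 - <<'E'
from plan import *
p,r=cur();t=tcp(GB,BAT);print(t,p)
rel(p,r,[(t+[0,0,.32],GB),(t,GB)])
E
```

```text
[ 0.58226234 -0.3019648   0.01645177] [0.53195384 0.27138098 0.37980501]
[-0.361, -0.329, 0.307] [47.1, -2.4, 64.1]
[-0.178, -0.328, 0.569] [47.1, -2.4, 64.1]
```

```bash
python3 -m crank '[{"offset":[-0.033,-0.03,0.028],"twist":[4.3,-0.2,5.8]},{"offset":[-0.066,-0.06,0.056],"twist":[8.6,-0.4,11.7]},{"offset":[-0.098,-0.09,0.084],"twist":[12.8,-0.7,17.5]},{"offset":[-0.131,-0.12,0.112],"twist":[17.1,-0.9,23.3]},{"offset":[-0.164,-0.15,0.14],"twist":[21.4,-1.1,29.1]},{"offset":[-0.197,-0.179,0.167],"twist":[25.7,-1.3,35]},{"offset":[-0.23,-0.209,0.195],"twist":[30,-1.5,40.8]},{"offset":[-0.263,-0.239,0.223],"twist":[34.3,-1.7,46.6]},{"offset":[-0.295,-0.269,0.251],"twist":[38.5,-2,52.4]},{"offset":[-0.328,-0.299,0.279],"twist":[42.8,-2.2,58.3]},{"offset":[-0.361,-0.329,0.307],"twist":[47.1,-2.4,64.1]},{"offset":[-0.361,-0.329,0.307],"twist":[47.1,-2.4,64.1]},{"offset":[-0.361,-0.329,0.307],"twist":[47.1,-2.4,64.1]},{"offset":[-0.361,-0.329,0.307],"twist":[47.1,-2.4,64.1]},{"offset":[-0.361,-0.329,0.307],"twist":[47.1,-2.4,64.1]}]' 1
python3 - <<'E'
from plan import *
p,r=cur();t=tcp(GB,BAT);print(get_obs()['q'].round(2))
rel(p,r,[(t+[0,0,.12],GB),(t,GB)])
E
```

```text
t: 9.4
tool_pos: [0.5831, -0.2995, 0.3384]
tool_rot: [2.473, 1.167, -0.845]
contact_force: [-0.1, 0.1, -0.2]
opening: 0.0852
grip_force: 0.0
[-0.34  0.23  1.34 -0.63  1.78  0.28]
[0.122, 0.001, 0.161] [0.2, -0.2, 0.0]
[0.195, 0.0, 0.256] [0.2, -0.2, 0.0]
```

```bash
python3 -m crank '[{"offset":[0.035,0,0.045],"twist":[0,0,0]},{"offset":[0.07,0,0.09],"twist":[0,0,0]},{"offset":[0.1,0,0.13],"twist":[0,0,0]},{"offset":[0.128,0,0.168],"twist":[0,0,0]},{"offset":[0.128,0,0.168],"twist":[0,0,0]},{"offset":[0.128,0,0.168],"twist":[0,0,0]}]' 1
python3 - <<'E'
from plan import *
p,r=cur();t=tcp(GB,BAT);rel(p,r,[(t,GB)])
a=get_image('scene');b=get_image('top')
pv=[]
for cam,im in(('scene',a),('top',b)):
    o=im.copy();u,v=np.round(proj(cam,BAT)).astype(int)
    pv.append(cv2.resize(o[v-40:v+40,u-40:u+40],(400,400),interpolation=cv2.INTER_CUBIC))
save('g1',np.hstack(pv))
E
```

```text
t: 10.15
tool_pos: [0.5832, -0.3024, 0.1292]
tool_rot: [2.473, 1.164, -0.844]
contact_force: [-0.2, -0.7, -0.3]
opening: 0.0853
grip_force: 0.0
[0.069, -0.002, 0.089] [0.3, -0.2, -0.1]
```

View pics/g1.png

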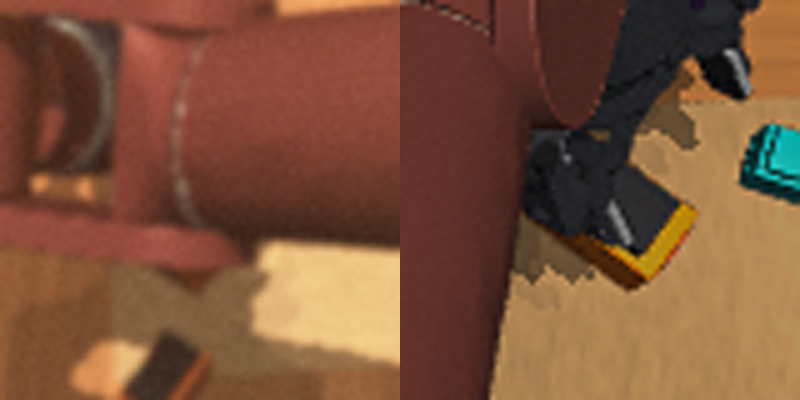

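Run:
```python
from plan import *
p,r=cur();M=r.as_matrix();u0=np.round(proj('top',BAT)).astype(int)
for s in(-1,1):
    q=p+s*.045*M[:,1]-.015*M[:,2]; print(s,(proj('top',q)-u0)*5+[200+400,200])
```

```text
-1 [614.04867535 233.09261011]
1 [727.51570159  90.07654396]
```

The fingertips show at (620,235) and (735,85), within about 1 cm of where they project. The battery is between them once lowered. Descending and gripping.

```bash
python3 -m crank '[{"offset":[0.03,-0.001,0.04],"twist":[0,0,0]},{"offset":[0.055,-0.002,0.07],"twist":[0,0,0]},{"offset":[0.069,-0.002,0.089],"twist":[0,0,0]},{"offset":[0.069,-0.002,0.089],"twist":[0,0,0]},{"offset":[0.069,-0.002,0.089],"twist":[0,0,0]}]' 1
python3 -m crank '[{"offset":[0,0,0],"twist":[0,0,0]},{"offset":[0,0,0],"twist":[0,0,0]},{"offset":[0,0,0],"twist":[0,0,0]},{"offset":[0,0,0],"twist":[0,0,0]},{"offset":[0,0,0],"twist":[0,0,0]},{"offset":[0,0,0],"twist":[0,0,0]},{"offset":[0,0,0],"twist":[0,0,0]}]' 0 60
python3 - <<'E'
from plan import *
p,r=cur();t=tcp(GB,BAT);print(p,t);rel(p,r,[(p+[0,0,.32],r)])
z=tcp(GP,W(-.048,-.012,.023+.033));rel(p+[0,0,.32],r,[(z+[0,0,.27]-.2*dirv(yaw-.42),GP)])
E
```

```text
t: 10.88
tool_pos: [0.5822, -0.302, 0.0165]
tool_rot: [2.474, 1.163, -0.843]
contact_force: [0.6, -0.2, 0.5]
opening: 0.0855
grip_force: 0.0
t: 11.75
tool_pos: [0.5816, -0.3016, 0.0157]
tool_rot: [2.474, 1.163, -0.845]
contact_force: [0.5, 1.5, 6.3]
opening: 0.0454
grip_force: 61.8
[ 0.58156876 -0.30156915  0.01567253] [ 0.58226234 -0.3019648   0.01645177]
[-0.196, 0.001, -0.253] [0.0, 0.0, 0.0]
[0.397, -0.461, -0.278] [-33.9, -0.1, -43.9]
```

```bash
python3 -m crank '[{"offset":[-0.012,0,-0.016],"twist":[0,0,0]},{"offset":[-0.04,0,-0.052],"twist":[0,0,0]},{"offset":[-0.07,0,-0.09],"twist":[0,0,0]},{"offset":[-0.1,0,-0.13],"twist":[0,0,0]},{"offset":[-0.135,0,-0.175],"twist":[0,0,0]},{"offset":[-0.17,0,-0.22],"twist":[0,0,0]},{"offset":[-0.196,0,-0.253],"twist":[0,0,0]},{"offset":[-0.196,0,-0.253],"twist":[0,0,0]},{"offset":[-0.196,0,-0.253],"twist":[0,0,0]}]'
python3 - <<'E'
from plan import *
p,r=cur();t=tcp(GB,BAT);print(p);
a=get_image('scene');b=get_image('top')
q=p-.021*r.as_matrix()[:,2];pv=[]
for cam,im in(('scene',a),('top',b)):
    u,v=np.round(proj(cam,q)).astype(int)
    pv.append(cv2.resize(im[max(v-50,0):v+50,u-50:u+50],(400,400),interpolation=cv2.INTER_CUBIC))
save('l1',np.hstack(pv))
z=tcp(GP,W(-.048,-.012,.023+.033));rel(p,r,[(z+[0,0,.27]-.2*dirv(yaw-.42),GP)])
E
```

```text
t: 12.88
tool_pos: [0.5796, -0.3002, 0.3316]
tool_rot: [2.477, 1.167, -0.849]
contact_force: [0.5, -0.1, -4.3]
opening: 0.0454
grip_force: 61.9
[ 0.57964726 -0.30018846  0.33159453]
[0.397, -0.459, -0.278] [-34.2, -0.2, -43.7]
```

View pics/l1.png

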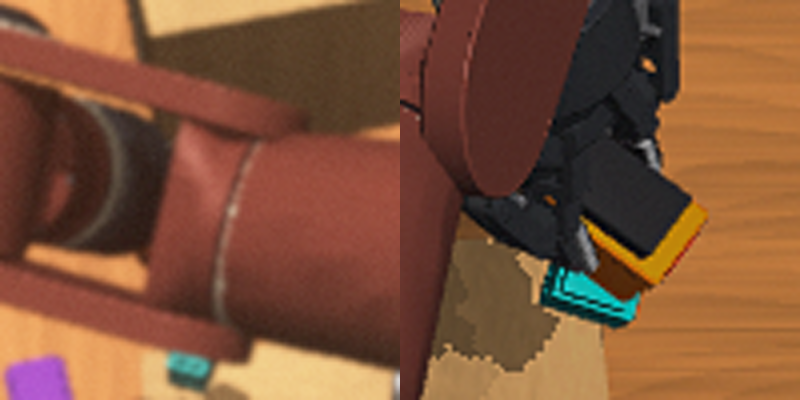

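The right panel shows the pack gripped across its width and hanging level at about (640,220). Carrying it over to the front of the store.

```bash
python3 -m crank '[{"offset":[0.014,-0.016,-0.02],"twist":[-1.2,0,-1.5]},{"offset":[0.042,-0.049,-0.04],"twist":[-3.7,0,-4.7]},{"offset":[0.071,-0.082,-0.06],"twist":[-6.1,0,-7.8]},{"offset":[0.099,-0.115,-0.08],"twist":[-8.5,0,-11]},{"offset":[0.128,-0.148,-0.1],"twist":[-11,0,-14]},{"offset":[0.156,-0.18,-0.12],"twist":[-13.4,-0.1,-17.2]},{"offset":[0.184,-0.213,-0.14],"twist":[-15.9,-0.1,-20.3]},{"offset":[0.213,-0.246,-0.16],"twist":[-18.3,-0.1,-23.4]},{"offset":[0.241,-0.279,-0.18],"twist":[-20.8,-0.1,-26.5]},{"offset":[0.27,-0.312,-0.2],"twist":[-23.2,-0.1,-29.7]},{"offset":[0.298,-0.344,-0.22],"twist":[-25.6,-0.1,-32.8]},{"offset":[0.326,-0.377,-0.24],"twist":[-28.1,-0.2,-35.9]},{"offset":[0.355,-0.41,-0.255],"twist":[-30.5,-0.2,-39]},{"offset":[0.383,-0.443,-0.27],"twist":[-33,-0.2,-42.1]},{"offset":[0.397,-0.459,-0.278],"twist":[-34.2,-0.2,-43.7]},{"offset":[0.397,-0.459,-0.278],"twist":[-34.2,-0.2,-43.7]},{"offset":[0.397,-0.459,-0.278],"twist":[-34.2,-0.2,-43.7]},{"offset":[0.397,-0.459,-0.278],"twist":[-34.2,-0.2,-43.7]},{"offset":[0.397,-0.459,-0.278],"twist":[-34.2,-0.2,-43.7]}]'
python3 - <<'E'
from plan import *
p,r=cur();fx=dirv(yaw-.42);z=tcp(GP,W(-.048,-.012,.023+.033));print(get_obs()['q'].round(2),p,z)
rel(p,r,[(z+[0,0,.10]-.12*fx,GP),(z+[0,0,.02]-.02*fx,GP)])
E
```

```text
t: 15.35
tool_pos: [0.5353, 0.3639, 0.31]
tool_rot: [1.543, 2.04, -0.53]
contact_force: [0.2, 0.6, -2.8]
opening: 0.0454
grip_force: 62.4
[ 0.72  0.26  1.35 -0.61  1.81  0.39] [0.5352857  0.36390018 0.30999794] [0.58901731 0.17305513 0.03945177]
[0.044, -0.001, 0.182] [0.1, 0.2, -0.1]
[0.015, -0.001, 0.307] [0.1, 0.2, -0.1]
```

```bash
python3 -m crank '[{"offset":[0.015,0,0.05],"twist":[0,0,0]},{"offset":[0.03,0,0.1],"twist":[0,0,0]},{"offset":[0.04,-0.001,0.15],"twist":[0.1,0.2,-0.1]},{"offset":[0.044,-0.001,0.182],"twist":[0.1,0.2,-0.1]},{"offset":[0.038,-0.001,0.21],"twist":[0.1,0.2,-0.1]},{"offset":[0.031,-0.001,0.24],"twist":[0.1,0.2,-0.1]},{"offset":[0.024,-0.001,0.27],"twist":[0.1,0.2,-0.1]},{"offset":[0.018,-0.001,0.295],"twist":[0.1,0.2,-0.1]},{"offset":[0.015,-0.001,0.307],"twist":[0.1,0.2,-0.1]},{"offset":[0.015,-0.001,0.307],"twist":[0.1,0.2,-0.1]},{"offset":[0.015,-0.001,0.307],"twist":[0.1,0.2,-0.1]}]'
python3 - <<'E'
from plan import *
p,r=cur();fx=dirv(yaw-.42);z=tcp(GP,W(-.048,-.012,.023+.033));print(get_obs()['q'].round(2),p,z)
rel(p,r,[(z,GP),(z+[0,0,-.004],GP)])
a=get_image('scene');b=get_image('top');pv=[]
# expected battery bottom rectangle now & pad outline
C=p-tcp(GP,[0,0,.033]);fy=np.cross(zw,fx)
for cam,im in(('scene',a),('top',b)):
    o=cv2.resize(im,None,fx=5,fy=5,interpolation=cv2.INTER_CUBIC)
    pc=W(-.048,-.012,.023)
    for c,(l,w),z0,col in((pc,(.104,.07),0,(0,255,255)),(C,(.066,.036),.056,(255,255,255))):
        pts=np.array([proj(cam,c+[0,0,z0]+s*l/2*fx+t*w/2*fy) for s,t in((1,1),(1,-1),(-1,-1),(-1,1))])
        cv2.polylines(o,[np.round((pts+.5)*5).astype(np.int32)],True,col,1)
    u,v=np.round(proj(cam,pc)*5).astype(int);pv.append(o[v-200:v+200,u-200:u+200])
save('p1',np.hstack(pv))
E
```

```text
t: 16.73
tool_pos: [0.584, 0.1944, 0.06]
tool_rot: [1.543, 2.045, -0.528]
contact_force: [-0.4, -0.2, -3.0]
opening: 0.0451
grip_force: 62.1
[ 0.48  0.33  1.7  -0.67  1.32  0.44] [0.58399442 0.19443509 0.06002173] [0.58901731 0.17305513 0.03945177]
[-0.005, -0.001, 0.03] [0.1, -0.1, -0.0]
[-0.002, -0.001, 0.033] [0.1, -0.1, -0.0]
```

View pics/p1.png

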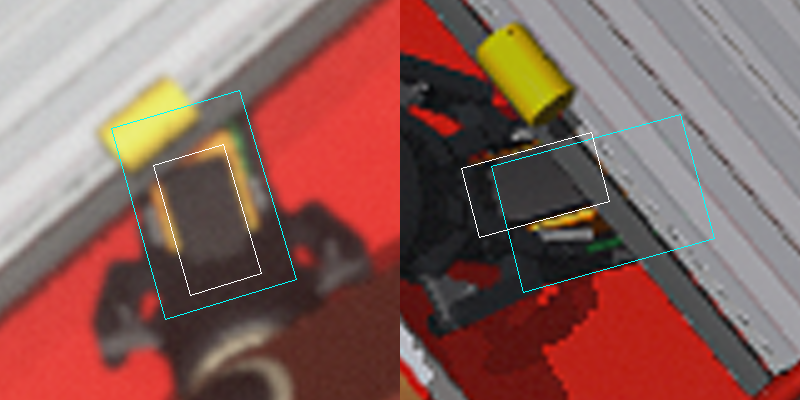

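The pack sits as predicted. Its orange corner in the scene panel is at (235,130), against about (238,125) predicted, and it lies inside the cyan pad outline. Lowering and releasing.

```bash
python3 -m crank '[{"offset":[-0.001,0,0.01],"twist":[0,0,0]},{"offset":[-0.002,-0.001,0.02],"twist":[0.1,-0.1,0]},{"offset":[-0.004,-0.001,0.028],"twist":[0.1,-0.1,0]},{"offset":[-0.003,-0.001,0.032],"twist":[0.1,-0.1,0]},{"offset":[-0.003,-0.001,0.032],"twist":[0.1,-0.1,0]},{"offset":[-0.003,-0.001,0.032],"twist":[0.1,-0.1,0]}]'
```

```text
t: 17.58
tool_pos: [0.5898, 0.1719, 0.0387]
tool_rot: [1.543, 2.04, -0.533]
contact_force: [-4.6, 0.8, 9.3]
opening: 0.0455
grip_force: 62.6
```

```bash
python3 -m crank '[{"offset":[0,0,0],"twist":[0,0,0]},{"offset":[0,0,0],"twist":[0,0,0]},{"offset":[0,0,0],"twist":[0,0,0]},{"offset":[0,0,0],"twist":[0,0,0]},{"offset":[0,0,0],"twist":[0,0,0]},{"offset":[0,0,0],"twist":[0,0,0]},{"offset":[0,0,-0.02],"twist":[0,0,0]},{"offset":[0,0,-0.06],"twist":[0,0,0]},{"offset":[0,0,-0.11],"twist":[0,0,0]},{"offset":[0,0,-0.16],"twist":[0,0,0]},{"offset":[0,0,-0.21],"twist":[0,0,0]},{"offset":[0,0,-0.25],"twist":[0,0,0]},{"offset":[0,0,-0.25],"twist":[0,0,0]},{"offset":[0,0,-0.25],"twist":[0,0,0]},{"offset":[0,0,-0.25],"twist":[0,0,0]}]' 1
python3 - <<'E'
from plan import *
p,r=cur();print(p,inst(p),get_obs()['opening'])
a=get_image('scene');b=get_image('top');pv=[]
fx=dirv(yaw-.42);fy=np.cross(zw,fx)
st=[(-.14,-.08),(-.14,.08),(.02,.08),(.02,-.08)]
for cam,im in(('scene',a),('top',b)):
    src=np.float32([proj(cam,W(x,y,.023)) for x,y in st]);dst=np.float32([((y+.08)*2500,(x+.14)*2500) for x,y in st])
    H=cv2.getPerspectiveTransform(src,dst)
    o=cv2.warpPerspective(np.ascontiguousarray(im),H,(400,400),flags=cv2.INTER_CUBIC)
    for l,w,z in((.104,.07,.0),(.084,.046,.044)):
        pts=np.float32([[proj(cam,W(-.048,-.012,.023+z)+s*l/2*fx+t*w/2*fy) for s,t in((1,1),(1,-1),(-1,-1),(-1,1))]])
        cv2.polylines(o,[np.round(cv2.perspectiveTransform(pts,H)).astype(np.int32)],True,(0,255,255),1)
    pv.append(o)
save('r1',np.hstack(pv))
# grip now
zg=.03+.205*np.sin(1.37)
for c,im in(('scene',a),('top',b)):
    h=cv2.cvtColor(im,cv2.COLOR_RGB2HSV).astype(int);m=(h[...,0]>23)&(h[...,0]<35)&(h[...,1]>120)&(h[...,2]>70)
    g=proj(c,grip(1.23)).astype(int);k=np.zeros_like(m);k[g[1]-25:g[1]+25,g[0]-25:g[0]+25]=1;v,u=np.nonzero(m&k)
    if len(u): print('grip',c,len(u),inst(at_z(c,u.mean(),v.mean(),zg)))
g=Rt(35);z=g.as_matrix()[:,2];rel(p,r,[(grip(1.22)-.12*z,g),(grip(1.22)+.021*z,g)])
E
```

```text
t: 19.45
tool_pos: [0.5459, 0.3194, 0.2307]
tool_rot: [1.543, 2.044, -0.538]
contact_force: [-0.6, 0.4, 0.0]
opening: 0.0856
grip_force: 0.0
[0.54593972 0.31942403 0.23065587] [-0.17606058  0.04369606  0.23065587] 0.08557517941032962
grip scene 150 [-0.03785444  0.00120575  0.23088115]
grip top 208 [-0.03925468  0.00476607  0.23088115]
[-0.121, -0.014, -0.03] [-14.6, 3.0, -19.2]
[-0.108, 0.02, 0.106] [-14.6, 3.0, -19.2]
```

View pics/r1.png

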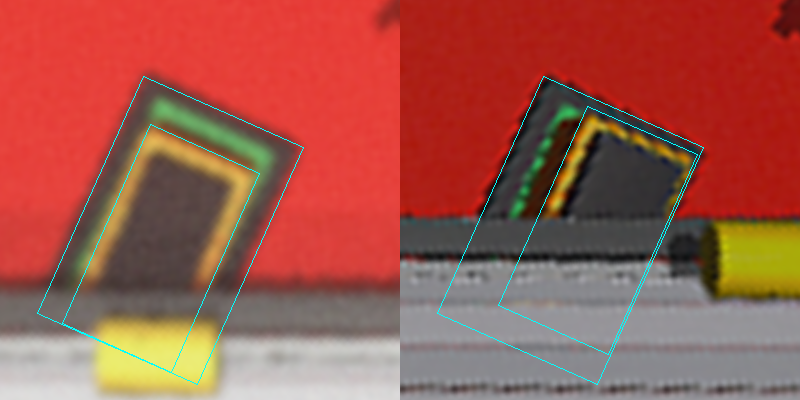

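The pack stands centred on the pad: its orange outline is within a few mm of the predicted one in both panels, and it is released. The grip is now at store (-0.038, 0.003), so the door is still fully up. Going back to the grip.

```bash
python3 -m crank '[{"offset":[-0.03,-0.004,-0.02],"twist":[-4,0.8,-5]},{"offset":[-0.06,-0.008,-0.03],"twist":[-8,1.6,-10]},{"offset":[-0.09,-0.012,-0.03],"twist":[-12,2.4,-15]},{"offset":[-0.121,-0.013,-0.03],"twist":[-14.6,3,-19.2]},{"offset":[-0.121,-0.013,-0.03],"twist":[-14.6,3,-19.2]},{"offset":[-0.121,-0.013,-0.03],"twist":[-14.6,3,-19.2]},{"offset":[-0.121,-0.013,-0.03],"twist":[-14.6,3,-19.2]}]' 1
python3 - <<'E'
from plan import *
p,r=cur();g=Rt(35);z=g.as_matrix()[:,2];print(inst(p));rel(p,r,[(grip(1.235)+.003*ys+.021*z,g)])
E
```

```text
t: 20.42
tool_pos: [0.5548, 0.2435, 0.3287]
tool_rot: [1.085, 2.326, -0.341]
contact_force: [0.3, -0.3, 0.0]
opening: 0.0855
grip_force: 0.0
[-0.11215859  0.00178799  0.32872807]
[-0.003, 0.001, 0.142] [0.1, 0.0, -0.0]
```

```bash
python3 -m crank '[{"offset":[0,0,0.05],"twist":[0,0,0]},{"offset":[-0.002,0.001,0.1],"twist":[0,0,0]},{"offset":[-0.003,0.001,0.142],"twist":[0,0,0]},{"offset":[-0.003,0.001,0.142],"twist":[0,0,0]},{"offset":[-0.003,0.001,0.142],"twist":[0,0,0]}]' 1
python3 -m crank '[{"offset":[0,0,0],"twist":[0,0,0]},{"offset":[0,0,0],"twist":[0,0,0]},{"offset":[0,0,0],"twist":[0,0,0]},{"offset":[0,0,0],"twist":[0,0,0]},{"offset":[0,0,0],"twist":[0,0,0]},{"offset":[0,0,0],"twist":[0,0,0]}]' 0 30
python3 - <<'E'
from plan import *
p,r=cur();print(inst(p))
rel(p,r,[(grip(q)+p-grip(1.235),r) for q in np.linspace(1.235,-.01,20)[1:]])
E
```

```text
t: 21.05
tool_pos: [0.6105, 0.1806, 0.2167]
tool_rot: [1.085, 2.324, -0.337]
contact_force: [-0.6, 0.5, 0.5]
opening: 0.0854
grip_force: 0.0
t: 21.8
tool_pos: [0.6093, 0.1796, 0.2176]
tool_rot: [1.087, 2.323, -0.34]
contact_force: [-7.3, 0.4, 5.7]
opening: 0.0393
grip_force: 32.8
[-0.02816686  0.00246252  0.21759335]
[0.012, -0.0, -0.005] [0.0, 0.0, 0.0]
[0.025, -0.0, -0.009] [0.0, 0.0, 0.0]
[0.038, -0.0, -0.013] [0.0, 0.0, 0.0]
[0.051, -0.0, -0.015] [0.0, 0.0, 0.0]
[0.065, -0.0, -0.017] [0.0, 0.0, 0.0]
[0.078, -0.0, -0.017] [0.0, 0.0, 0.0]
[0.092, -0.0, -0.017] [0.0, 0.0, 0.0]
[0.105, -0.0, -0.016] [0.0, 0.0, 0.0]
[0.118, -0.0, -0.014] [0.0, 0.0, 0.0]
[0.131, -0.0, -0.012] [0.0, 0.0, 0.0]
[0.144, -0.0, -0.008] [0.0, 0.0, 0.0]
[0.157, -0.0, -0.004] [0.0, 0.0, 0.0]
[0.169, -0.0, 0.002] [0.0, 0.0, 0.0]
[0.181, -0.0, 0.008] [0.0, 0.0, 0.0]
[0.193, -0.0, 0.015] [0.0, 0.0, 0.0]
[0.204, -0.001, 0.022] [0.0, 0.0, 0.0]
[0.215, -0.001, 0.03] [0.0, 0.0, 0.0]
[0.225, -0.001, 0.039] [0.0, 0.0, 0.0]
[0.234, -0.001, 0.049] [0.0, 0.0, 0.0]
```

```bash
python3 -m crank '[{"offset":[0.012,0,-0.005],"twist":[0,0,0]},{"offset":[0.025,0,-0.009],"twist":[0,0,0]},{"offset":[0.038,0,-0.013],"twist":[0,0,0]},{"offset":[0.051,0,-0.015],"twist":[0,0,0]},{"offset":[0.065,0,-0.017],"twist":[0,0,0]},{"offset":[0.078,0,-0.017],"twist":[0,0,0]},{"offset":[0.092,0,-0.017],"twist":[0,0,0]},{"offset":[0.105,0,-0.016],"twist":[0,0,0]},{"offset":[0.118,0,-0.014],"twist":[0,0,0]},{"offset":[0.131,0,-0.012],"twist":[0,0,0]},{"offset":[0.131,0,-0.012],"twist":[0,0,0]}]'
python3 - <<'E'
from plan import *
p,r=cur();i=inst(p-.021*r.as_matrix()[:,2]);q=np.arctan2(i[2]-.03,-i[0])-.14;print(i,q,np.hypot(i[0],i[2]-.03))
f=np.array(get_obs()['contact_force']);print(f@xs,f@ys,f[2])
E
```

```text
t: 23.18
tool_pos: [0.5362, 0.2678, 0.1517]
tool_rot: [1.086, 2.324, -0.339]
contact_force: [-6.1, 1.6, 4.7]
opening: 0.04
grip_force: 34.9
[-0.15479399  0.00298452  0.16887717] 0.5912516808731749 0.2079616554154884
-5.168510216398329 -3.692830102376638 4.657010300893752
```

```bash
python3 -m crank '[{"offset":[0.013,0,0.004],"twist":[0,0,0]},{"offset":[0.026,0,0.008],"twist":[0,0,0]},{"offset":[0.038,0,0.014],"twist":[0,0,0]},{"offset":[0.05,0,0.02],"twist":[0,0,0]},{"offset":[0.062,0,0.027],"twist":[0,0,0]},{"offset":[0.073,0,0.034],"twist":[0,0,0]},{"offset":[0.084,0,0.042],"twist":[0,0,0]},{"offset":[0.094,0,0.051],"twist":[0,0,0]},{"offset":[0.1,0,0.057],"twist":[0,0,0]},{"offset":[0.1,0,0.057],"twist":[0,0,0]},{"offset":[0.1,0,0.057],"twist":[0,0,0]}]'
python3 - <<'E'
from plan import *
p,r=cur();i=inst(p-.021*r.as_matrix()[:,2]);q=np.arctan2(i[2]-.03,-i[0])-.14;print(inst(p),i,q,np.hypot(i[0],i[2]-.03))
f=np.array(get_obs()['contact_force']);print(f@xs,f@ys,f[2])
E
```

```text
t: 24.55
tool_pos: [0.5046, 0.3059, 0.0458]
tool_rot: [1.086, 2.326, -0.337]
contact_force: [-6.0, 3.3, -2.8]
opening: 0.0393
grip_force: 41.5
[-0.19228568  0.00330685  0.04584676] [-0.20430605  0.0032387   0.06306611] 0.020454646113051783 0.20696456533090912
-6.37756480255924 -2.4989760616819954 -2.8088066498150424
```

```bash
python3 -m crank '[{"offset":[0.002,0,0.003],"twist":[0,0,0]},{"offset":[0.004,0,0.006],"twist":[0,0,0]},{"offset":[0.005,0,0.008],"twist":[0,0,0]},{"offset":[0.005,0,0.008],"twist":[0,0,0]},{"offset":[0.005,0,0.008],"twist":[0,0,0]}]'
```

```text
t: 25.18
tool_pos: [0.504, 0.3067, 0.037]
tool_rot: [1.087, 2.328, -0.336]
contact_force: [-12.7, 8.7, 3.0]
opening: 0.0393
grip_force: 43.2
```

```bash
python3 -m crank '[{"offset":[0.003,0,0.003],"twist":[0,0,0]},{"offset":[0.003,0,0.003],"twist":[0,0,0]},{"offset":[0.003,0,0.003],"twist":[0,0,0]}]'
python3 -m crank '[{"offset":[0,0,0],"twist":[0,0,0]},{"offset":[0,0,0],"twist":[0,0,0]},{"offset":[0,0,0],"twist":[0,0,0]},{"offset":[0,0,0],"twist":[0,0,0]},{"offset":[0,0,0],"twist":[0,0,0]},{"offset":[0,0,0],"twist":[0,0,0]},{"offset":[0,0,-0.04],"twist":[0,0,0]},{"offset":[0,0,-0.09],"twist":[0,0,0]},{"offset":[0,0,-0.14],"twist":[0,0,0]},{"offset":[0,0,-0.19],"twist":[0,0,0]},{"offset":[0,0,-0.22],"twist":[0,0,0]},{"offset":[0,0,-0.22],"twist":[0,0,0]},{"offset":[0,0,-0.22],"twist":[0,0,0]}]' 1
python3 - <<'E'
from plan import *
a=get_image('scene');b=get_image('top');save('s9',a);save('t9',b)
for cam,im,f in(('scene',a,'s0'),('top',b,'t0')):
    old=cv2.imread(f'pics/{f}.png')[...,::-1]
    roi=(215,250,150,185) if cam=='top' else (320,350,275,300)
    for n,i in(('old',old),('new',im)):
        h=cv2.cvtColor(np.ascontiguousarray(i),cv2.COLOR_RGB2HSV).astype(int);y0,y1,x0,x1=roi
        m=((h[...,0]>23)&(h[...,0]<35)&(h[...,1]>150)&(h[...,2]>70))[y0:y1,x0:x1];v,u=np.nonzero(m);print(cam,n,len(u),u.mean()+x0,v.mean()+y0)
    print(proj(cam,grip(0)),proj(cam,grip(.08)))
E
```

```text
t: 25.55
tool_pos: [0.5037, 0.307, 0.0331]
tool_rot: [1.087, 2.327, -0.337]
contact_force: [-12.8, 7.7, 4.0]
opening: 0.0396
grip_force: 43.4
t: 27.18
tool_pos: [0.4238, 0.4008, 0.2115]
tool_rot: [1.085, 2.324, -0.341]
contact_force: [-0.2, -0.1, 0.1]
opening: 0.0854
grip_force: 0.0
scene old 106 287.49056603773585 335.9433962264151
scene new 98 288.5612244897959 337.1224489795918
[288.22484398 336.11653535] [287.63770438 334.64743651]
top old 150 165.48 231.46666666666667
top new 146 166.41780821917808 233.14383561643837
[168.18303189 234.51839734] [167.35800946 233.08141475]
```

The grip is back at, or slightly below, its starting pixel in both views, so the door is down. The arm is clear, so I'm handing in.

```bash
python3 -c "
from station import *
print(finish_job())"
```

```text
the job is handed in; nothing more can be done
None
```

I handed the job in at about 27 s with the orange pack released upright and centred on the pad, lined up with the pad as seen (about 0.42 rad off the store's axes, not within 0.1 as stated); the door is back down, nothing hit the can, ring or screwdriver as far as I could tell, and no verdict was returned.

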